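# Zero the lamp tester with the shorting plug

### The job

Zero the lamp tester: slide its selector grip all the way to the end stop nearest the sloped contact stage, then pick up the flat-based shorting plug and hold its underside flush on the middle of the stage, tilted to the stage's slope, square with it and pressed on gently. The program finishes while the gripper still holds the plug pressed there. Do not push the stage out of its tilt setting, and leave everything else where it stands.

Things in the scene. Friction and masses are not known exactly. Their poses are not given: they have to be found in the camera images.
- tester: Cream steel tester, a case 200 (x) by 340 (y) by 70 mm high, fixed on the shelf; position and yaw differ each time. Origin: centre of its underside. Its x points away from the robot, its y to the left along the case; flat deck 70 mm up. On the deck: selector slot front right, stage on the left, a 20 mm high brass bayonet socket back right, a flat meter back middle, a 10 mm high black knob at the left edge.
- selector (a joint): Travel of the selector grip along the tester's +y (towards the stage), m: 0 at the right stop, 0.09 at the end stop nearest the stage. It starts somewhere in the right half; friction about 1.5 N, no spring, stays where it is left.
- selector_grip (a point): Middle of the selector grip: an upright black fin 12 mm thick (tester x), 24 mm long (tester y), standing from 3 to 33 mm above the deck; this point is 18 mm above the deck. A 22 by 30 mm foot is at its base, up to 5 mm above the deck.
- stage: The sloped contact stage: a solid aluminium wedge, its top a flat face 100 mm (its x, up the slope) by 76 mm (its y), with two thin brass strips running up the slope. Origin: middle of the low front edge of the face, 80 mm above the shelf, on the tilt hinge. Its y is the tester's y, its z is the face's normal, leaning towards the robot. It is set at a tilt of 0.17 to 0.44 rad, different each time; the hinge is stiff and holds against a push below 50 N.
- stage_mid (a point): Middle of the sloped face, on the surface, 50 mm up the slope from the low edge; axes as those of the stage (z = normal of the face).
- plug_mid (a point): Middle (24 mm above the underside) of the shorting plug: a black phenolic plate 70 (x) by 44 (y) by 8 mm thick, with a central upright grip rib 50 mm long (x), 14 mm thick (y), rising from 8 to 48 mm above the underside; a brass rivet at each end of the plate. Weighs 0.08 to 0.17 kg. Stands on the shelf, on any of three places, rib up. z points up out of the rib.
- plug_face (a point): Middle of the flat underside of the shorting plug, axes as plug_mid (x along the rib). Either end of the plug may point up the slope.
- round_plug: Bystander: round black plug, 42 mm across, 38 mm high, on one of the three places. Origin: centre of its underside.
- tube: Bystander: tall glass rectifier tube standing on a black base, 44 mm across, 118 mm high, on one of the three places. Origin: centre of its underside.
- lamp_a: Bystander: pilot lamp standing on its brass base, 17 mm across, 33 mm high, in front of the tester. Origin: centre of its underside.
- lamp_b: Bystander: second pilot lamp, the same, at the far right. Origin: centre of its underside.
- driver: Bystander: screwdriver 170 mm long lying on the shelf, in front of the tester.
- jar: Bystander: jar 52 mm across, 70 mm high, at the right. Origin: centre of its underside.
- caddy: Bystander: walnut tube caddy, an open box 160 by 220 by 90 mm high, fixed at the far left. Origin: centre of its underside.
Not all that is in view belongs to the job. What is shaped like the part that bears plug_mid but purple is not meant.

How it is judged:
On the way, in this order (a step that is already met when the one before it is completed fails the run):
1. the selector is at the end stop nearest the stage (value of joint selector above 0.084 m), for 0.2 s.
2. the shorting plug is lifted clear of the shelf (height (world z) of plug_face above 0.05 m), for 0.1 s.
At the end, for the whole second after the job is handed in: Selector within 6 mm of the end stop nearest the stage; plug's underside on the stage face, parallel within 0.045 rad, square within 0.17 rad, centred within 12 mm each way along the face, at rest, gripped, and pressed on with 2.5 to 30 N (value of joint selector above 0.084 m and angle between the z axis of plug_face and the z axis of stage_mid, either way round below 0.045 rad and angle between the x axis of plug_face and the x axis of stage_mid, either way round below 0.17 rad and angle between plug_face's own z axis and vertical below 0.8 rad and x of plug_face in the frame of stage_mid between -0.012 and 0.012 m and y of plug_face in the frame of stage_mid between -0.012 and 0.012 m and z of plug_face in the frame of stage_mid between -0.003 and 0.003 m and contact force between plug and stage between 2.5 and 30 N and contact force between the fingers and plug above 1 N and linear speed of plug below 0.02 m/s); the arm keeps its last pose, push and grip.
It fails at once if the plug is pressed hard on the stage (over 45 N) (contact force between plug and stage above 45 N).
It fails at once if the stage is pushed out of its tilt setting (distance of stage_mid from where it was at the start of the episode above 0.003 m).
It fails at once if a bystander (round plug, tube, lamp, screwdriver, jar) is moved more than 30 mm (distance of any of round_plug, tube, lamp_a, lamp_b, driver, jar from where it was at the start of the episode above 0.03 m).
It fails at once if the tube is tipped over (angle between tube's own z axis and vertical above 0.5 rad).
It also fails if it takes over 51 s, if anything falls off the work surface, if the arm or the gripper's body presses on something with over 40 N, if the wrist force passes 120 N, or if a joint passes its speed limit or range.

### The arm

A 6-joint arm with a two-finger parallel gripper is mounted at the origin on the work surface. World frame = base frame: x ahead of the robot, y to its left, z up, the work surface at z = 0. Lengths are in m, angles in rad, forces in N, time in s.
With the tool pointing down it reaches from about 0.225 to 0.875 m from the base axis. Payload 3.4 kg.
Tool frame: the origin (TCP) lies at the very end of the fingers, on their centre line; the grasp point (between the pads) lies 19 mm behind it; z points along the fingers, y is the direction in which the jaws open and shut (so a half turn about z gives the same grasp; the last joint's range is limited). The gripper opens to 85 mm and grips with 20 to 120 N. Pads are 22 mm wide; open, the fingers measure 114 mm over their backs; the gripper's body (76 mm by 85 mm) begins 54 mm behind the grasp point. The pads swing forward as they close: fully open they stand 13 mm farther back than shut.
Start: joints at [-1.266, 0.276, 1.505, -0, 1.361, -0.121], TCP at [0.238, -0.524, 0.199] pointing down, gripper open.
Joint ranges: [-2.89, 2.89], [-0.75, 2.08], [0.22, 2.7], [-1.18, 4.32], [0.11, 2.71], [-2.7, 2.7]. Speed limits (rad/s): [2.57, 2.57, 3.14, 3.14, 3.14, 3.14].

### API

Orientations are given as a unit quaternion [w, x, y, z].
In Python, from rig import telemetry, cams, sign_off, spotter gives the robot as it stands.
- The arm moves only by the tool servo_tool, never from a script. Its argument "steps" is a list of rows, each a list of 6 numbers: the shift along the tool's x, y, z in mm, then the turn, a rotation vector about the tool's x, y, z in degrees. In form: [[x, y, z, ax, ay, az], ...]. A call has 1 to 8 rows; each row is the pose to reach, as a shift and turn from the pose commanded when the call began, along the tool's axes at that moment; what a row does not reach only later rows make up. A row lasts 1/10 s, in which the tool goes at most 50 mm and 8.59 degrees, less where a joint would pass 70% of its speed; a pose out of reach is approached as far as the arm can. A call with a gripper value outside its range is refused whole. "hand" is the closure in counts, from 0 (fully open) to 255 (shut), set as the call begins (left out, the last holds). The fingers move at their own pace and stop on an object; "grip_force" is the grip in N (left out, the last holds). Time passes only in rows, so rows that repeat a pose let the fingers close. It gives the time, the measured TCP pose, the force and the opening at its end, in the units of the state.
- telemetry.get_state(): the state, without advancing time (a new reading comes with each control period).
- cams.get_image(name): name is "side" or "top"; returns (picture, depth): 480x640x3 uint8, red, green, blue; 480x640 float32, m along the optical axis (not along the pixel's ray), 0 where there is no reading.
- cams.camera_model(name): a dict with "camera_matrix" (3x3 intrinsics, pixels), "D" ([k1, k2, p1, p2, k3] as OpenCV has them; the pictures are not rectified), "origin" and "rotation" of the camera in the world. Camera axes: x right, y up, looking along -z (the intrinsics and any distortion apply to the point x, -y, -z); pixel columns grow to the right and rows downward; lengths in m; the calibration is good to about 2 mm. A picture is of the moment at which its call begins. camera_model takes no time and is no camera call.
- sign_off(): hands the job in, once; it reports no verdict.
Trained networks look in the newest picture that a camera, given by its name, has taken for a name from the list of things; names that differ only in an ending like _2 or _b are one class to them, and where a whole thing is asked for, a point or a joint stands for the part that bears it (a point fixed in the world has none). Each returns a list of dicts, best first, with "conf" (0 to 1); they miss things now and then, are a little off and sometimes report something else, mostly with a low value. They report only what shows in the picture. A call takes as long as a camera call. They do not tell look-alikes from the thing itself.
- spotter.outline_of(query, camera): "region" (480x640 bool, what is visible of it) and "rect" ([left, top, width, height] in pixels, round what is visible of it).
The state is a dict: "clock": time; "qpos": joint angles; "qd": joint speeds; "effort": joint torques, N m; "position": TCP position; "ee_rot": TCP orientation; "contact_force": force on the tool from outside, world axes, zero at the start; "moment": the same for the moment, N m; "width": finger opening in m.
Only numpy, scipy, OpenCV 4.12 (cv2) and the standard library are available. Lean on these libraries where they do the work, as an engineer would, in place of code of your own. Each camera call takes 0.05 s, during which the arm holds its last target.

## Working session

There is one attempt and no reset: what is moved stays moved. The work goes in short steps, Python scripts to look and compute and a tool call to move; the robot and the scene stay as the last step left them, time stands still between calls to the robot, and variables do not carry over. Pictures are saved under pics/ and viewed, and the job is handed in when it is done.

Besides the shell and the picture viewer there is one more tool, called after "Request:" by a JSON object that holds its "op" and its "data". servo_tool: Moves the arm, as the interface text tells. Its arguments: {"type":"object","properties":{"steps":{"type":"array","items":{"type":"array","items":{"type":"number"}}},"hand":{"type":"number"},"grip_force":{"type":"number"}},"required":["steps"]}

```bash
ls; mkdir -p pics; python3 - <<'E'
from rig import telemetry, cams
import cv2,numpy as np
for n in("side","top"):
    im,d=cams.get_image(n); cv2.imwrite(f"pics/{n}0.png",im[...,::-1]); np.savez(f"{n}0.npz",im=im,d=d)
    m=cams.camera_model(n); print(n,{k:np.round(v,4).tolist() for k,v in m.items()})
s=telemetry.get_state(); print(s)
E
```

```text
pics
side {'camera_matrix': [[512.1472, 0.0, 315.5715], [0.0, 512.1472, 238.1772], [0.0, 0.0, 1.0]], 'D': [-0.1261, 0.0, 0.0, 0.0, 0.0], 'origin': [0.1445, -0.9588, 0.7572], 'rotation': [0.8656, 0.4609, -0.1012, -0.1675]}
top {'camera_matrix': [[504.1535, 0.0, 318.6855], [0.0, 504.1535, 241.438], [0.0, 0.0, 1.0]], 'D': [-0.0922, 0.0, 0.0, 0.0, 0.0], 'origin': [0.4244, -0.0271, 1.2362], 'rotation': [0.7068, 0.0436, -0.0375, -0.7051]}
{'clock': 0.1, 'qpos': array([-1.26595863e+00,  2.76529688e-01,  1.50604220e+00, -6.49622494e-06,
        1.36073564e+00, -1.21004453e-01]), 'qd': array([ 1.36539332e-03, -9.72987644e-05, -4.55119655e-03, -7.34406622e-04,
       -1.00510832e-03,  5.28410112e-04]), 'effort': array([ 1.33948412e-03, -4.17697871e+01, -2.46404457e+01, -1.03883219e-04,
        5.76206949e-03, -7.70677900e-06]), 'position': array([ 0.23734785, -0.52311742,  0.19861325]), 'ee_rot': array([-8.53528157e-04,  9.77417313e-01,  2.11316495e-01, -8.18647123e-05]), 'contact_force': array([0.13007739, 0.04441291, 0.03137443]), 'moment': array([-0.00087721, -0.03075179,  0.01983344]), 'width': 0.08532496419473047}
```

View pics/top0.png

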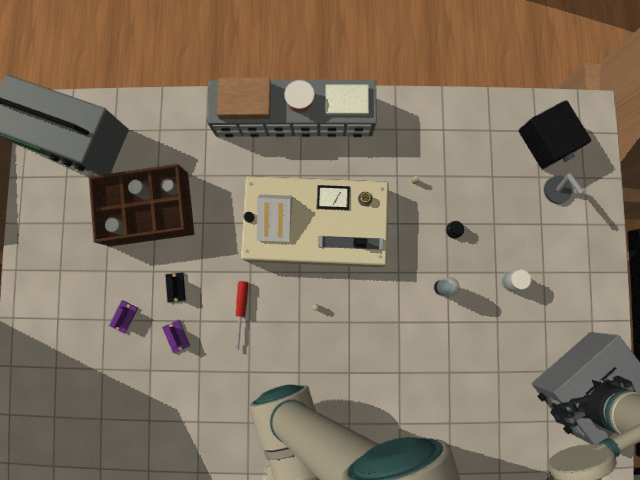

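View pics/side0.png

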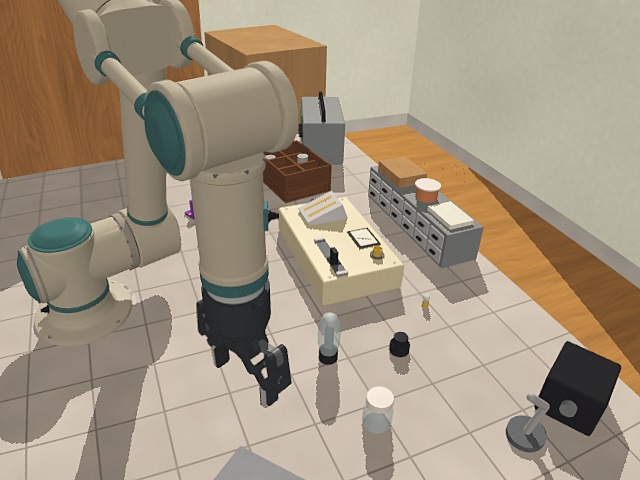

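The top view shows the black plug at (175,288), with purple look-alikes at (123,317) and (175,337). The tester is around (315,221), the stage around (274,219) and the selector grip around (360,243). Only the black plug fits the description. I'll confirm it with a crop and measure.

```bash
cat > h.py <<'E'
import numpy as np,cv2
from rig import telemetry,cams,spotter
from scipy.spatial.transform import Rotation as R
def cloud(n,d):
    m=cams.camera_model(n);K=np.array(m["camera_matrix"]);D=np.array(m["D"])
    v,u=np.mgrid[:480,:640]
    p=cv2.undistortPoints(np.stack([u,v],-1).reshape(-1,1,2).astype(float),K,D).reshape(480,640,2)
    c=np.stack([p[...,0]*d,-p[...,1]*d,-d],-1)
    q=m["rotation"]; r=R.from_quat([q[1],q[2],q[3],q[0]])
    P=r.apply(c.reshape(-1,3)).reshape(480,640,3)+np.array(m["origin"]); P[d==0]=np.nan
    return P
E
python3 - <<'E'
from h import *
cams.get_image("top")
z=np.load("top0.npz");P=cloud("top",z["d"]);im=z["im"]
np.save("P0.npy",P)
for q in("plug_mid","stage","selector_grip","tester"):
    for o in spotter.outline_of(q,"top"):
        r=o["region"]; p=P[r]; p=p[~np.isnan(p[:,0])]
        print(q,round(o["conf"],2),o["rect"],np.median(p,0).round(4),np.percentile(p,2,0).round(3),np.percentile(p,98,0).round(3))
        np.save(f"reg_{q}_{o['rect'][0]}.npy",r)
print(P[350:380:8,330:360:8].reshape(-1,3).round(3))
a=cv2.resize(im[265:360,95:260],None,fx=4.8,fy=4.8,interpolation=2)
b=cv2.resize(im[170:270,235:400],None,fx=4.8,fy=4.8,interpolation=2)
cv2.imwrite("pics/cropA.png",a[...,::-1]);cv2.imwrite("pics/cropB.png",b[...,::-1])
E
```

```text
plug_mid 0.96 [164.9, 271.6, 20.6, 35.1] [0.4517 0.3313 0.0102] [0.421 0.313 0.   ] [0.485 0.359 0.051]
plug_mid 0.76 [165.6, 319.2, 24.9, 34.6] [0.3343 0.326  0.0107] [ 0.298  0.303 -0.001] [0.368 0.36  0.052]
plug_mid 0.61 [109.4, 304.7, 30.4, 27.6] [0.3808 0.4585 0.0108] [ 0.345  0.434 -0.001] [0.415 0.484 0.052]
plug_mid 0.38 [435.5, 280.7, 25.0, 17.4] [ 0.452  -0.3068  0.0991] [ 0.434 -0.329  0.016] [ 0.471 -0.294  0.117]
stage 0.59 [89.6, 164.4, 103.8, 83.0] [0.6477 0.4175 0.0574] [0.56  0.299 0.005] [0.73  0.523 0.093]
stage 0.57 [258.0, 194.4, 34.0, 49.7] [0.611  0.0864 0.0973] [0.56  0.049 0.071] [0.664 0.125 0.116]
selector_grip 0.45 [353.0, 238.8, 12.1, 10.7] [ 0.5536 -0.1084  0.0861] [ 0.545 -0.123  0.071] [ 0.567 -0.096  0.107]
tester 0.91 [239.4, 176.5, 147.7, 88.5] [ 0.6048 -0.0079  0.0711] [ 0.511 -0.17   0.059] [0.705 0.156 0.11 ]
tester 0.58 [165.8, 272.7, 19.1, 32.0] [0.4528 0.3312 0.0102] [ 0.419  0.313 -0.001] [0.485 0.358 0.051]
[[ 0.303 -0.044  0.001]
 [ 0.303 -0.064  0.002]
 [ 0.303 -0.083 -0.   ]
 [ 0.303 -0.102  0.003]
 [ 0.284 -0.044  0.002]
 [ 0.283 -0.064 -0.004]
 [ 0.284 -0.083 -0.   ]
 [ 0.284 -0.102  0.001]
 [ 0.264 -0.044 -0.002]
 [ 0.265 -0.064  0.002]
 [ 0.264 -0.083 -0.001]
 [ 0.264 -0.102  0.   ]
 [ 0.245 -0.044  0.002]
 [ 0.245 -0.064  0.001]
 [ 0.246 -0.083  0.003]
 [ 0.246 -0.102  0.003]]
```

View pics/cropA.png

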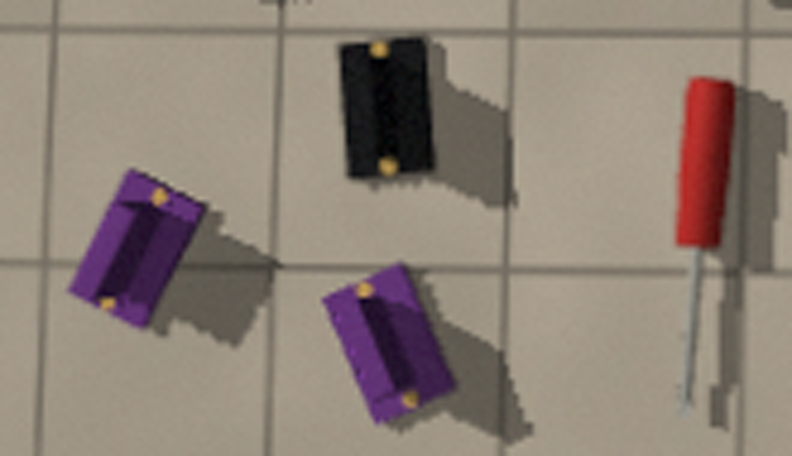

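View pics/cropB.png

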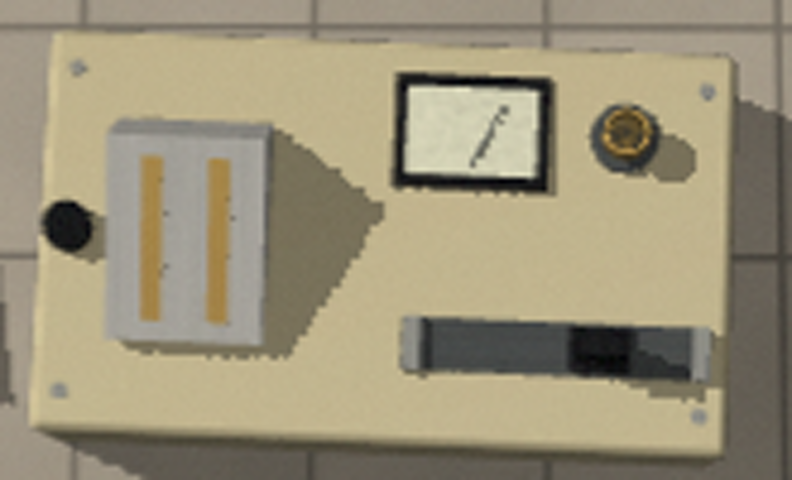

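The black flat-based plug at (175,288) has a rib and rivets. The same shapes at (123,317) and (175,337) are purple and not meant. The grip is at about crop (600,350) and the stage face is at crop (108–270, 125–345). Next I'll fit precise geometry.

```bash
python3 - <<'E'
from h import *
z=np.load("top0.npz");P=np.load("P0.npy");im=z["im"]
u0=np.zeros((480,640),bool)
def box(l,t,r,b):
    m=u0.copy();m[t:b,l:r]=1;return m
def rect(Q):
    (c,s,a)=cv2.minAreaRect((Q[:,:2]*1000).astype(np.float32)); return np.round(c,1),np.round(s,1),round(a,2)
Z=P[...,2]
X=P[box(225,165,400,275)]; 
dk=X[(X[:,2]>.062)&(X[:,2]<.076)]; print("deck",rect(dk),np.median(dk[:,2]))
al=X[(X[:,2]>.06)]; print("all",rect(al))
# stage
S=P[box(256,195,296,246)]; S=S[S[:,2]>.079]
for i in range(6):
    c=S.mean(0);n=np.linalg.svd(S-c,full_matrices=False)[2][2];n*=np.sign(n[2]); e=(S-c)@n; S=S[abs(e)<max(.004,2.5*e.std())]
    
print("stage n",n,"tilt",np.arccos(n[2]),"az",np.degrees(np.arctan2(n[1],n[0])),c,len(S),e.std())
print("rect xy",rect(S),S.min(0),S.max(0))
# selector
G=P[box(345,230,375,256)]; G=G[(G[:,2]>.095)]; print("grip",rect(G),G.mean(0),np.percentile(G[:,2],[5,50,95]),len(G))
# plug
p=P[box(155,262,195,312)]; rib=p[p[:,2]>.035]; print("rib",rect(rib),rib.mean(0),np.median(rib[:,2]),len(rib))
pl=p[(p[:,2]>.004)]; print("plug",rect(pl),len(pl))
E
```

```text
deck (array([610.2,  -7. ]), array([341.3, 201.3]), 87.68) 0.0705556061326309
all (array([610.3,  -7.2]), array([341.3, 201.4]), 87.75)
stage n [-0.35264965  0.00997121  0.9357023 ] tilt 0.36055178604665405 az 178.3803867764612 [0.60674334 0.08736424 0.09861916] 1369 0.001950237050528976
rect xy (array([606.1,  87.2]), array([75.1, 94.9]), 88.01) [0.55822065 0.04827488 0.07936249] [0.65299813 0.12591278 0.11820232]
grip (array([ 555.1, -110.8]), array([22.8, 11.6]), 89.47) [ 0.55537262 -0.11113223  0.10294373] [0.09894661 0.10306256 0.10721382] 60
rib (array([452.9, 336.3]), array([46.3, 14.3]), 4.9) [0.45309685 0.33521805 0.0469476 ] 0.047862772508959095 126
plug (array([454.4, 339.3]), array([125.3,  94.3]), 5.32) 599
```

```bash
cat >> h.py <<'E'
def row(pos,yang,tilt=0,lean=None):
    """target TCP pos, jaw axis angle (deg, world), tilt: z-axis leaned (rad) so tool backs away toward tester -x; print relative row from current measured"""
    s=telemetry.get_state(); q=s["ee_rot"]; R0=R.from_quat([q[1],q[2],q[3],q[0]])
    a=np.radians(yang); y=np.array([np.cos(a),np.sin(a),0]); z=np.array([0,0,-1.])
    Rt=R.from_matrix(np.stack([np.cross(y,z),y,z],1))
    if tilt: Rt=R.from_rotvec(np.array(lean)*tilt)*Rt
    d=R0.inv().apply(np.array(pos)-s["position"])*1000; w=np.degrees((R0.inv()*Rt).as_rotvec())
    print("row",d.round(1).tolist()+w.round(2).tolist(),"clk",s["clock"],"pos",s["position"].round(4),"F",s["contact_force"].round(1),"w",round(s["width"],4))
E
python3 - <<'E'
from h import *
P=np.load("P0.npy")
def fit(X,b=0):
    A=np.c_[X[:,:2],np.ones(len(X))]; 
    for i in range(5):
        k=np.linalg.lstsq(A,X[:,2],rcond=None)[0]; e=X[:,2]-A@k; m=abs(e)<2.5*e.std(); A=A[m];X=X[m]
    return k
D=P[180:262,298:385].reshape(-1,3); D=D[(D[:,2]>.062)&(D[:,2]<.078)]; print("deck slope",fit(D))
F=P[270:380,200:430].reshape(-1,3); F=F[abs(F[:,2])<.01]; print("floor",fit(F))
p=P[262:312,155:185].reshape(-1,3)
pl=p[(p[:,2]>.0055)&(p[:,1]<.38)&(p[:,0]>.40)&(p[:,0]<.50)]; 
c,s,a=cv2.minAreaRect((pl[:,:2]*1000).astype(np.float32));print(c,s,a,pl.min(0),pl.max(0))
row([.5555,-.111,.16],-2.2)
E
```

```text
deck slope [ 0.00389663 -0.0006217   0.06859871]
floor [-0.00030402  0.00029726  0.00050207]
(451.55609130859375, 344.7358093261719) (68.6900863647461, 85.72929382324219) 85.70508575439453 [0.40653096 0.31184425 0.00552992] [0.49687245 0.37882243 0.05306905]
row [460.0, -244.3, 39.3, -0.02, -0.01, -63.4] clk 0.35 pos [ 0.2375 -0.5236  0.1992] F [-0.1  0.2 -1. ] w 0.0854
```

Request:
{"op": "servo_tool", "data": {"steps": [[230, -122, 0, 0, 0, -31], [230, -122, 0, 0, 0, -31], [230, -122, 0, 0, 0, -31], [460, -244, 0, 0, 0, -63.4], [460, -244, 0, 0, 0, -63.4], [460, -244, 0, 0, 0, -63.4], [460, -244, 20, 0, 0, -63.4], [460, -244, 39, 0, 0, -63.4]], "hand": 120, "grip_force": 40}}

```text
clock: 1.15
position: [0.4828, -0.2066, 0.1859]
ee_rot: [0.001, 0.719, 0.695, 0.0]
contact_force: [0.2, 0.1, 0.6]
width: 0.0452
```

```bash
python3 - <<'E'
from h import *
row([.5555,-.111,.16],-2.2)
row([.5555,-.111,.082],-2.2)
E
```

```text
row [98.0, 69.2, 25.9, 0.15, 0.09, 0.22] clk 1.15 pos [ 0.4828 -0.2066  0.1859] F [0.2 0.1 0.6] w 0.0452
row [98.2, 69.0, 103.9, 0.15, 0.09, 0.22] clk 1.15 pos [ 0.4828 -0.2066  0.1859] F [0.2 0.1 0.6] w 0.0452
```

Request:
{"op": "servo_tool", "data": {"steps": [[50, 35, 10, 0, 0, 0.2], [98, 69, 26, 0, 0, 0.2], [98, 69, 26, 0, 0, 0.2], [98, 69, 26, 0, 0, 0.2], [98, 69, 26, 0, 0, 0.2]]}}

```text
clock: 1.65
position: [0.5537, -0.1126, 0.1588]
ee_rot: [-0.0, 0.721, 0.693, -0.001]
contact_force: [-0.4, -0.6, 0.6]
width: 0.0449
```

```bash
python3 - <<'E'
from h import *
row([.5555,-.111,.082],-2.2)
for n in("side",):
    im,d=cams.get_image(n); cv2.imwrite("pics/side1.png",cv2.resize(im[200:320,230:430],None,fx=4,fy=4)[...,::-1])
E
```

```text
row [1.8, 1.9, 76.8, -0.06, 0.04, -0.12] clk 1.65 pos [ 0.5537 -0.1126  0.1588] F [-0.4 -0.6  0.6] w 0.0449
```

View pics/side1.png

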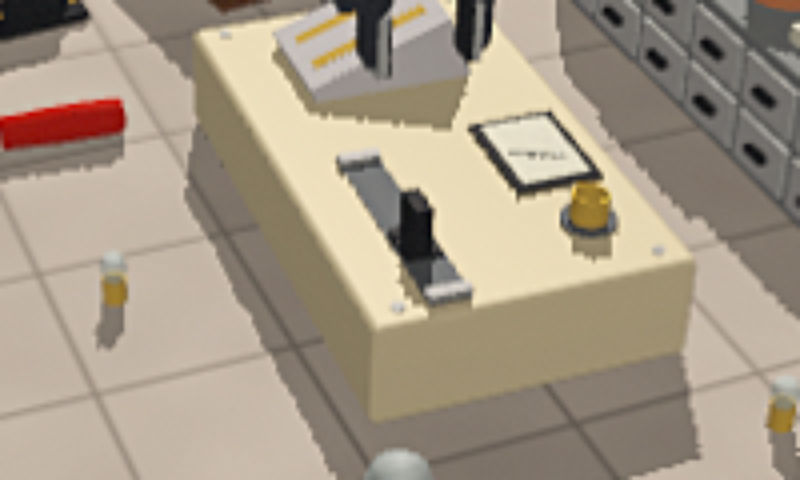

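The fingers straddle above the selector fin (fin at crop (415,220)) and nothing is in the way. Descending and gripping.

Request:
{"op": "servo_tool", "data": {"steps": [[2, 2, 40, 0, 0, 0], [2, 2, 77, 0, 0, 0], [2, 2, 77, 0, 0, 0], [2, 2, 77, 0, 0, 0]]}}

```text
clock: 2.1
position: [0.5556, -0.112, 0.0826]
ee_rot: [0.0, 0.722, 0.691, -0.0]
contact_force: [0.5, -0.1, 0.4]
width: 0.0452
```

Request:
{"op": "servo_tool", "data": {"steps": [[0, 0, 0, 0, 0, 0], [0, 0, 0, 0, 0, 0], [0, 0, 0, 0, 0, 0], [0, 0, 0, 0, 0, 0], [0, 0, 0, 0, 0, 0]], "hand": 255}}

```text
clock: 2.6
position: [0.5562, -0.1108, 0.0825]
ee_rot: [0.0, 0.722, 0.692, 0.0]
contact_force: [-0.0, -1.4, -0.3]
width: -0.0001
```

```bash
python3 - <<'E'
from h import *
im,d=cams.get_image("side"); cv2.imwrite("pics/side2.png",cv2.resize(im[150:300,230:430],None,fx=4,fy=4)[...,::-1])
print(telemetry.get_state()["width"])
im,d=cams.get_image("top"); cv2.imwrite("pics/top2.png",cv2.resize(im[170:290,235:400],None,fx=4,fy=4)[...,::-1])
E
```

```text
-0.00018370401036978403
```

View pics/side2.png

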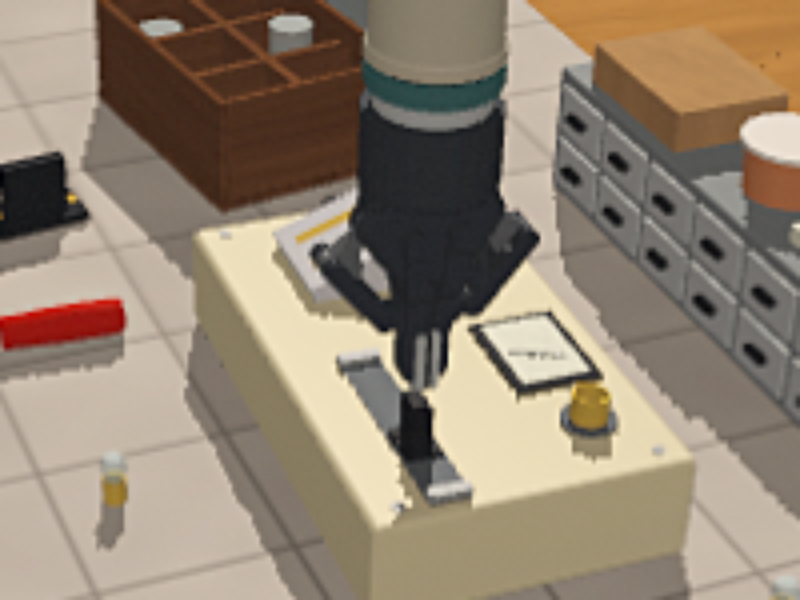

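View pics/top2.png

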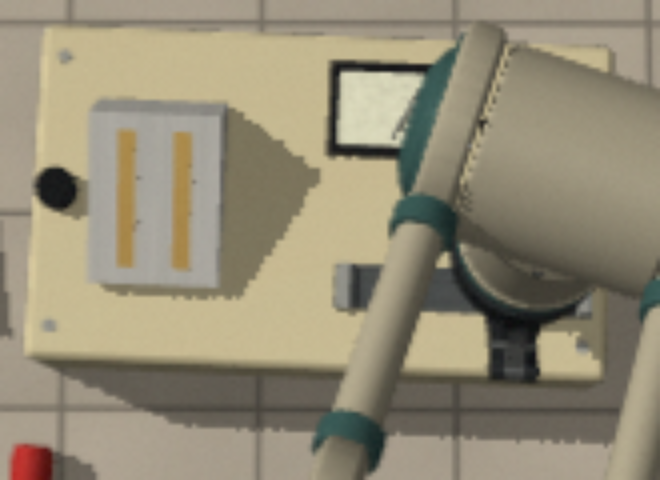

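The closed fingertips are at crop (425,385), just beyond the fin rather than on it. I'll check the projections and the fin position with the side camera.

```bash
cat >> h.py <<'E'
def proj(n,X):
    m=cams.camera_model(n);q=m["rotation"];r=R.from_quat([q[1],q[2],q[3],q[0]])
    c=r.inv().apply(np.atleast_2d(X)-np.array(m["origin"])); c=c*[1,-1,-1]
    return cv2.projectPoints(c,np.zeros(3),np.zeros(3),np.array(m["camera_matrix"]),np.array(m["D"]))[0].reshape(-1,2)
E
python3 - <<'E'
from h import *
s=telemetry.get_state(); print("tcp px",proj("side",s["position"]),proj("top",s["position"]),s["position"])
print("fin top px side",proj("side",[.5555,-.111,.103]),"top",proj("top",[.5555,-.111,.103]))
im,d=cams.get_image("side"); P=cloud("side",d)
# fin crop approx px
for (u,v) in[(333,250),(334,255),(333,260),(336,240),(336,235),(338,238)]: print(u,v,P[v,u].round(4),im[v,u])
D=P[262:275,300:325].reshape(-1,3);print("deck z",np.nanmedian(D[:,2]))
F=P[290:320,260:290].reshape(-1,3);print("floor z",np.nanmedian(F[:,2]))
for o in spotter.outline_of("selector_grip","side"):
    p=P[o["region"]];print(o["conf"],o["rect"],np.nanmedian(p,0),np.nanmin(p,0),np.nanmax(p,0))
E
```

```text
tcp px [[333.71091885 256.02518226]] [[359.40254811 242.08415996]] [ 0.55603299 -0.11074774  0.08214656]
fin top px side [[333.91788956 248.5680242 ]] top [[360.17616741 241.27500138]]
333 250 [ 0.5525 -0.1128  0.101 ] [72 67 68]
334 255 [ 0.5493 -0.1258  0.0967] [31 27 29]
333 260 [ 0.5498 -0.1209  0.0796] [25 24 25]
336 240 [ 0.5543 -0.1217  0.1331] [55 54 54]
336 235 [ 0.5536 -0.122   0.1466] [112 109 104]
338 238 [ 0.5587 -0.1222  0.1376] [140 137 131]
deck z 0.05874667846581483
floor z -0.0016741824149145712
0.62 [325.3, 251.3, 14.4, 17.4] [ 0.55033106 -0.12033304  0.08394916] [ 0.54311    -0.12999892  0.06739373] [ 0.56943292 -0.09401584  0.10265088]
```

```bash
python3 - <<'E'
from h import *
im,d=cams.get_image("side"); cv2.imwrite("pics/side3.png",cv2.resize(im[205:280,290:380],None,fx=8,fy=8,interpolation=cv2.INTER_CUBIC)[...,::-1])
P=cloud("side",d)
for v in range(225,272,4): print(v,[tuple(P[v,u].round(3)) for u in range(326,344,4)])
E
```

```text
225 [(np.float64(0.536), np.float64(-0.106), np.float64(0.166)), (np.float64(0.539), np.float64(-0.12), np.float64(0.174)), (np.float64(nan), np.float64(nan), np.float64(nan)), (np.float64(0.557), np.float64(-0.122), np.float64(0.171)), (np.float64(0.565), np.float64(-0.126), np.float64(0.172))]
229 [(np.float64(0.528), np.float64(-0.124), np.float64(0.169)), (np.float64(0.54), np.float64(-0.12), np.float64(0.164)), (np.float64(0.548), np.float64(-0.121), np.float64(0.163)), (np.float64(0.557), np.float64(-0.122), np.float64(0.161)), (np.float64(0.566), np.float64(-0.126), np.float64(0.161))]
233 [(np.float64(0.529), np.float64(-0.123), np.float64(0.158)), (np.float64(0.539), np.float64(-0.121), np.float64(0.155)), (np.float64(0.546), np.float64(-0.127), np.float64(0.157)), (np.float64(0.56), np.float64(-0.118), np.float64(0.148)), (np.float64(0.623), np.float64(-0.012), np.float64(0.069))]
237 [(np.float64(0.581), np.float64(-0.011), np.float64(0.066)), (np.float64(0.542), np.float64(-0.117), np.float64(0.141)), (np.float64(0.547), np.float64(-0.126), np.float64(0.146)), (np.float64
[... 1832 characters left out ...]
loat64(-0.122), np.float64(0.074)), (np.float64(0.574), np.float64(-0.118), np.float64(0.068))]
265 [(np.float64(0.534), np.float64(-0.118), np.float64(0.068)), (np.float64(0.543), np.float64(-0.122), np.float64(0.068)), (np.float64(0.549), np.float64(-0.129), np.float64(0.072)), (np.float64(0.559), np.float64(-0.13), np.float64(0.069)), (np.float64(0.566), np.float64(-0.134), np.float64(0.07))]
269 [(np.float64(0.529), np.float64(-0.131), np.float64(0.067)), (np.float64(0.537), np.float64(-0.134), np.float64(0.067)), (np.float64(0.544), np.float64(-0.14), np.float64(0.069)), (np.float64(0.552), np.float64(-0.144), np.float64(0.07)), (np.float64(0.561), np.float64(-0.147), np.float64(0.07))]
```

View pics/side3.png

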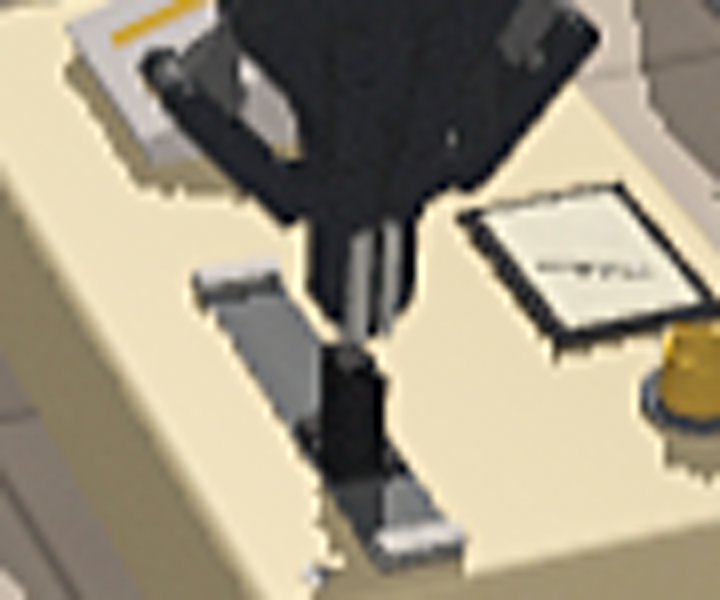

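The pictures put the closed fingertips at z≈0.118 while telemetry says the TCP is at 0.082. I'll test this against the first picture, with the gripper open.

```bash
python3 - <<'E'
from h import *
z=np.load("side0.npz");P=cloud("side",z["d"])
s=[0.2374,-0.5233,0.1988]
print(proj("side",s))
Q=P[330:410,200:300].reshape(-1,3)
q=Q[(abs(Q[:,0]-.238)<.09)&(abs(Q[:,1]+.523)<.09)&(Q[:,2]>.1)]
i=np.argsort(q[:,2])[:15];print(q[i].round(3))
im=z["im"].copy(); c=cv2.resize(im[290:420,180:320],None,fx=4,fy=4); u=(proj("side",s)[0]-[180,290])*4; cv2.circle(c,tuple(int(k) for k in u),4,(255,0,0),-1); cv2.imwrite("pics/side0c.png",c[...,::-1])
im,d=cams.get_image("side");P=cloud("side",d)
Q=P[200:275,300:370].reshape(-1,3)
q=Q[(abs(Q[:,0]-.556)<.05)&(abs(Q[:,1]+.111)<.03)&(Q[:,2]>.107)]
i=np.argsort(q[:,2])[:10];print(q[i].round(3))
st=telemetry.get_state();print(st["qpos"],st["position"],st["ee_rot"])
E
```

```text
[[246.15949779 403.0452401 ]]
[[ 0.218 -0.485  0.241]
 [ 0.217 -0.485  0.242]
 [ 0.224 -0.482  0.242]
 [ 0.223 -0.484  0.242]
 [ 0.251 -0.572  0.243]
 [ 0.218 -0.485  0.243]
 [ 0.213 -0.489  0.244]
 [ 0.219 -0.486  0.244]
 [ 0.253 -0.57   0.244]
 [ 0.215 -0.488  0.244]
 [ 0.224 -0.482  0.244]
 [ 0.252 -0.572  0.244]
 [ 0.212 -0.489  0.244]
 [ 0.226 -0.483  0.244]
 [ 0.209 -0.488  0.244]]
[[ 0.553 -0.121  0.114]
 [ 0.559 -0.123  0.114]
 [ 0.548 -0.115  0.114]
 [ 0.555 -0.122  0.114]
 [ 0.557 -0.124  0.115]
 [ 0.548 -0.122  0.116]
 [ 0.55  -0.123  0.116]
 [ 0.566 -0.118  0.117]
 [ 0.559 -0.124  0.117]
 [ 0.555 -0.123  0.118]]
[-3.19354976e-01  3.53403756e-01  1.70101824e+00 -8.83328772e-05
  1.08733438e+00 -2.77396043e-01] [ 0.5559236  -0.1107661   0.08190345] [-5.40458108e-05  7.21770594e-01  6.92132358e-01 -7.28685673e-05]
```

View pics/side0c.png

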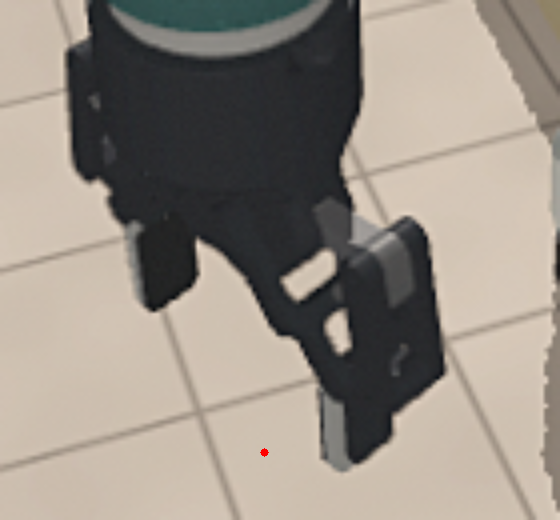

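Both pictures show the true fingertips about 31 mm short of the reported TCP, and the lateral position agrees. I'll trust the pictures: reopen, go down 30 mm more and grip.

Request:
{"op": "servo_tool", "data": {"steps": [[0, 0, 0, 0, 0, 0], [0, 0, 0, 0, 0, 0], [0, 0, 0, 0, 0, 0], [0, 0, 10, 0, 0, 0], [0, 0, 20, 0, 0, 0], [0, 0, 28, 0, 0, 0], [0, 0, 28, 0, 0, 0]], "hand": 120}}

```text
clock: 3.6
position: [0.5545, -0.1103, 0.052]
ee_rot: [-0.002, 0.722, 0.692, -0.001]
contact_force: [0.3, -0.3, 0.2]
width: 0.0453
```

Request:
{"op": "servo_tool", "data": {"steps": [[0, 0, 0, 0, 0, 0], [0, 0, 0, 0, 0, 0], [0, 0, 0, 0, 0, 0], [0, 0, 0, 0, 0, 0]], "hand": 255}}

```text
clock: 4.0
position: [0.5556, -0.1109, 0.0544]
ee_rot: [-0.0, 0.722, 0.692, -0.0]
contact_force: [-2.2, -0.0, 2.0]
width: 0.0109
```

Request:
{"op": "servo_tool", "data": {"steps": [[15, 0, 0, 0, 0, 0], [30, 0, 0, 0, 0, 0], [40, 0, 0, 0, 0, 0], [45, 0, 0, 0, 0, 0], [45, 0, 0, 0, 0, 0]]}}

```text
clock: 4.5
position: [0.5574, -0.0638, 0.0544]
ee_rot: [-0.001, 0.721, 0.693, 0.0]
contact_force: [-4.1, 2.3, 7.0]
width: 0.0108
```

Request:
{"op": "servo_tool", "data": {"steps": [[3, 0, 0, 0, 0, 0], [6, 0, 0, 0, 0, 0], [6, 0, 0, 0, 0, 0]]}}

```text
clock: 4.8
position: [0.5576, -0.0586, 0.0544]
ee_rot: [-0.0, 0.721, 0.692, -0.0]
contact_force: [-5.0, 0.6, 5.2]
width: 0.0107
```

Request:
{"op": "servo_tool", "data": {"steps": [[3, 0, 0, 0, 0, 0], [5, 0, 0, 0, 0, 0], [5, 0, 0, 0, 0, 0]]}}

```text
clock: 5.1
position: [0.5578, -0.0538, 0.0544]
ee_rot: [-0.0, 0.721, 0.692, -0.0]
contact_force: [-4.5, -0.5, 7.6]
width: 0.0111
```

Request:
{"op": "servo_tool", "data": {"steps": [[2, 0, 0, 0, 0, 0], [4, 0, 0, 0, 0, 0], [4, 0, 0, 0, 0, 0]]}}

```text
clock: 5.4
position: [0.5579, -0.0498, 0.0544]
ee_rot: [-0.0, 0.721, 0.692, -0.0]
contact_force: [-3.7, -1.3, 6.9]
width: 0.0111
```

Request:
{"op": "servo_tool", "data": {"steps": [[2, 0, 0, 0, 0, 0], [4, 0, 0, 0, 0, 0], [4, 0, 0, 0, 0, 0]]}}

```text
clock: 5.7
position: [0.5581, -0.0459, 0.0544]
ee_rot: [-0.0, 0.721, 0.692, -0.0]
contact_force: [-5.1, -1.3, 6.8]
width: 0.0111
```

```bash
python3 - <<'E'
from h import *
im,d=cams.get_image("side"); cv2.imwrite("pics/side4.png",cv2.resize(im[190:280,280:390],None,fx=7,fy=6,interpolation=cv2.INTER_CUBIC)[...,::-1])
E
```

```text
(no output)
```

View pics/side4.png

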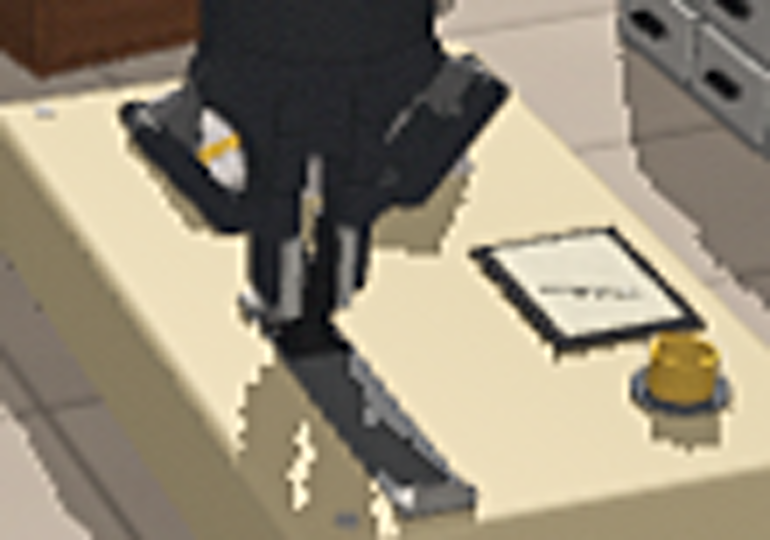

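The fin is held, sliding, and close to the left end block (crop (255,310)). Continuing in small steps until the force rises.

Request:
{"op": "servo_tool", "data": {"steps": [[2, 0, 0, 0, 0, 0], [4, 0, 0, 0, 0, 0], [4, 0, 0, 0, 0, 0]]}}

```text
clock: 6.05
position: [0.5581, -0.045, 0.0544]
ee_rot: [0.001, 0.721, 0.693, -0.002]
contact_force: [-5.8, -8.3, 5.4]
width: 0.011
```

Request:
{"op": "servo_tool", "data": {"steps": [[1.5, 0, 0, 0, 0, 0], [3, 0, 0, 0, 0, 0], [3, 0, 0, 0, 0, 0]]}}

```text
clock: 6.35
position: [0.5581, -0.045, 0.0544]
ee_rot: [0.003, 0.72, 0.693, -0.004]
contact_force: [-6.3, -15.9, 4.7]
width: 0.011
```

Request:
{"op": "servo_tool", "data": {"steps": [[1.5, 0, 0, 0, 0, 0], [3, 0, 0, 0, 0, 0], [3, 0, 0, 0, 0, 0]]}}

```text
clock: 6.65
position: [0.5582, -0.045, 0.0544]
ee_rot: [0.005, 0.72, 0.694, -0.006]
contact_force: [-6.5, -23.9, 3.9]
width: 0.0111
```

The end stop is reached: y stays at -0.045 and the force builds to 24 N. Relieve, release and lift.

Request:
{"op": "servo_tool", "data": {"steps": [[-4, 0, 0, 0, 0, 0], [-7, 0, 0, 0, 0, 0], [-7, 0, 0, 0, 0, 0]]}}

```text
clock: 6.95
position: [0.5581, -0.0449, 0.0544]
ee_rot: [0.0, 0.722, 0.692, -0.001]
contact_force: [-4.6, -5.7, 6.0]
width: 0.0109
```

Request:
{"op": "servo_tool", "data": {"steps": [[0, 0, 0, 0, 0, 0], [0, 0, 0, 0, 0, 0], [0, 0, -20, 0, 0, 0], [0, 0, -60, 0, 0, 0], [0, 0, -100, 0, 0, 0], [0, 0, -120, 0, 0, 0], [0, 0, -120, 0, 0, 0]], "hand": 120}}

```text
clock: 7.65
position: [0.562, -0.0435, 0.1775]
ee_rot: [0.003, 0.722, 0.692, 0.003]
contact_force: [0.4, 0.5, 0.0]
width: 0.0452
```

```bash
python3 - <<'E'
from h import *
row([.453,.336,.17],94.9)
P1=cloud("top",cams.get_image("top")[1]); im,d=cams.get_image("side");P=cloud("side",d)
for o in spotter.outline_of("selector_grip","side")[:2]:
    p=P[o["region"]];print(o["conf"],o["rect"],np.nanmedian(p,0),np.nanmin(p,0),np.nanmax(p,0))
cv2.imwrite("pics/side5.png",cv2.resize(im[190:280,280:390],None,fx=7,fy=6,interpolation=cv2.INTER_CUBIC)[...,::-1])
E
```

```text
row [374.6, -124.6, 6.3, 0.36, 0.45, -97.27] clk 7.65 pos [ 0.562  -0.0435  0.1775] F [0.4 0.5 0. ] w 0.0452
0.62 [316.3, 235.0, 11.4, 15.7] [ 0.55299301 -0.05525154  0.08527651] [ 0.54554974 -0.06306559  0.06965433] [ 0.5667476  -0.02863271  0.10273469]
```

View pics/side5.png

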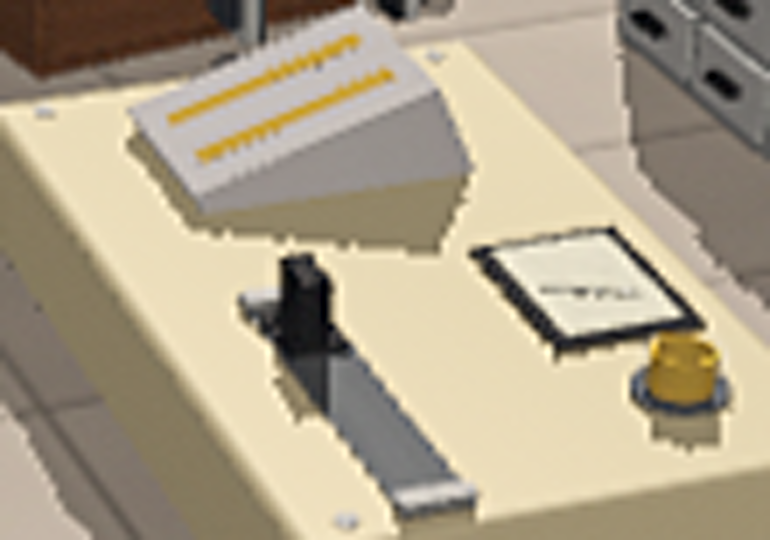

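The selector is hard against the left block (fin at crop (305,305), block at crop (250,310)). Now to the plug.

Request:
{"op": "servo_tool", "data": {"steps": [[188, -62, 0, 0, 0, -48], [188, -62, 0, 0, 0, -48], [188, -62, 0, 0, 0, -48], [188, -62, 0, 0, 0, -48], [375, -125, 6, 0, 0, -97], [375, -125, 6, 0, 0, -97], [375, -125, 6, 0, 0, -97], [375, -125, 6, 0, 0, -97]]}}

```text
clock: 8.6
position: [0.4476, 0.3378, 0.1658]
ee_rot: [-0.001, 0.202, 0.979, -0.001]
contact_force: [0.2, 0.1, 1.1]
width: 0.0453
```

```bash
python3 - <<'E'
from h import *
row([.453,.336,.15],94.9)
E
```

```text
row [-5.7, 0.6, 15.8, -0.11, -0.16, -28.17] clk 8.6 pos [0.4476 0.3378 0.1658] F [0.2 0.1 1.1] w 0.0453
```

Request:
{"op": "servo_tool", "data": {"steps": [[-6, 0.6, 16, 0, 0, -28.2], [-6, 0.6, 30, 0, 0, -28.2], [-6, 0.6, 50, 0, 0, -28.2], [-6, 0.6, 70, 0, 0, -28.2], [-6, 0.6, 70, 0, 0, -28.2], [-6, 0.6, 70, 0, 0, -28.2]]}}

```text
clock: 9.2
position: [0.4545, 0.3339, 0.0967]
ee_rot: [-0.001, -0.039, 0.999, -0.001]
contact_force: [0.4, 0.0, 0.7]
width: 0.0455
```

```bash
python3 - <<'E'
from h import *
row([.453,.336,.015],94.9)
im,d=cams.get_image("side"); P=cloud("side",d)
s=telemetry.get_state()["position"]; u=proj("side",s)[0]; print(u)
l,t=max(int(u[0])-55,0),int(u[1])-65
cv2.imwrite("pics/side6.png",cv2.resize(im[t:t+90,l:l+120],None,fx=6,fy=6,interpolation=cv2.INTER_CUBIC)[...,::-1])
im,d=cams.get_image("top"); P=cloud("top",d)
cv2.imwrite("pics/top6.png",cv2.resize(im[245:335,125:245],None,fx=6,fy=6,interpolation=cv2.INTER_CUBIC)[...,::-1])
E
```

```text
row [1.1, 2.4, 81.7, -0.07, -0.16, -0.41] clk 9.2 pos [0.4545 0.3339 0.0967] F [0.4 0.  0.7] w 0.0455
[237.81845315 173.87760058]
```

View pics/side6.png

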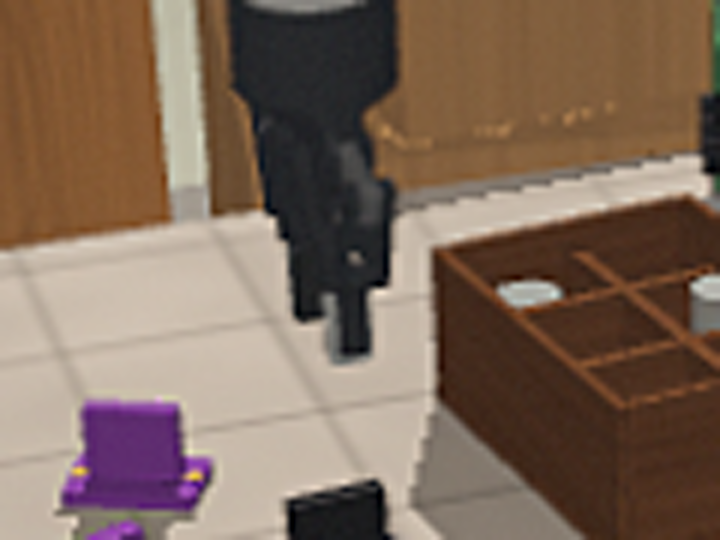

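View pics/top6.png

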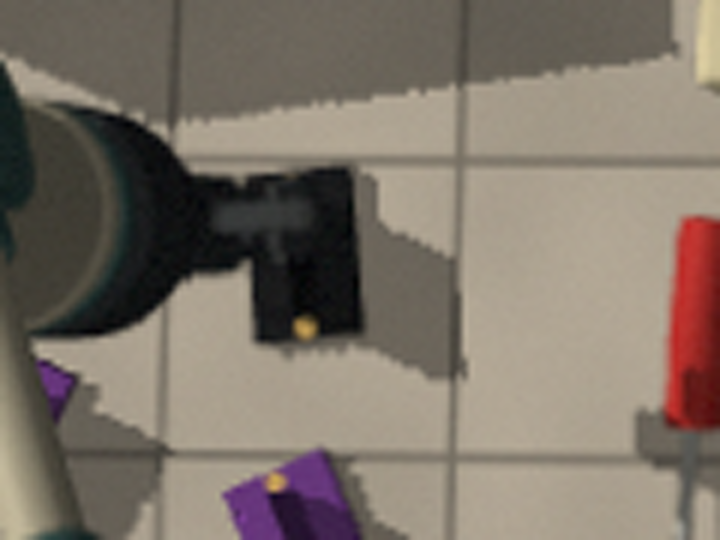

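The gripper sits above the plug, with its tips at about z 0.135 as the 31 mm offset predicts. Descending in two stages.

Request:
{"op": "servo_tool", "data": {"steps": [[1, 2.4, 20, 0, 0, 0], [1, 2.4, 45, 0, 0, 0], [1, 2.4, 70, 0, 0, 0], [1, 2.4, 80, 0, 0, 0], [1, 2.4, 80, 0, 0, 0]]}}

```text
clock: 9.8
position: [0.4537, 0.3362, 0.0174]
ee_rot: [-0.001, -0.039, 0.999, -0.0]
contact_force: [-0.3, -0.7, 0.4]
width: 0.0451
```

```bash
python3 - <<'E'
from h import *
row([.453,.336,-.016],94.9)
im,d=cams.get_image("side"); P=cloud("side",d)
cv2.imwrite("pics/side7.png",cv2.resize(im[140:240,180:300],None,fx=6,fy=6,interpolation=cv2.INTER_CUBIC)[...,::-1])
E
```

```text
row [0.7, -0.1, 33.4, -0.05, -0.09, -0.37] clk 9.8 pos [0.4537 0.3362 0.0174] F [-0.3 -0.7  0.4] w 0.0451
```

View pics/side7.png

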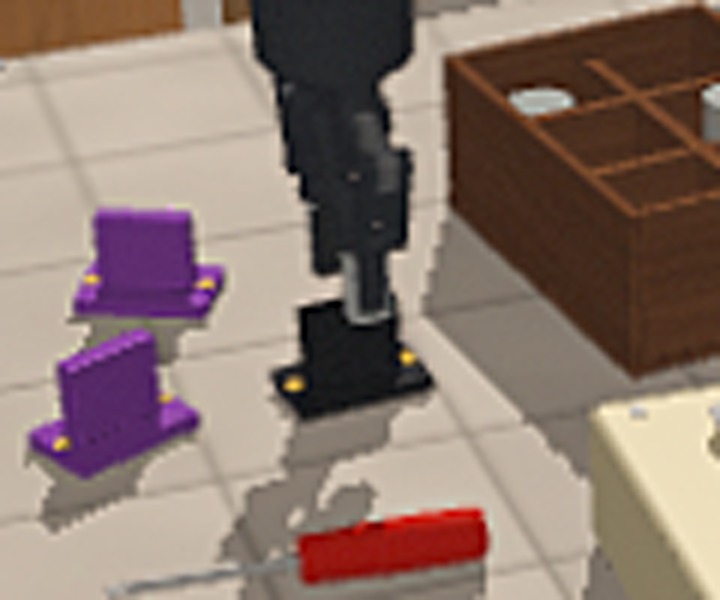

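The near finger is at rib-top height (crop (365,310)), beside the rib and centred. Lowering the rest of the way and gripping.

Request:
{"op": "servo_tool", "data": {"steps": [[0, 0, 12, 0, 0, 0], [0, 0, 22, 0, 0, 0], [0, 0, 30, 0, 0, 0], [0, 0, 30, 0, 0, 0]]}}

```text
clock: 10.25
position: [0.4532, 0.3359, -0.0133]
ee_rot: [-0.001, -0.04, 0.999, -0.001]
contact_force: [-0.6, -0.5, 0.2]
width: 0.0452
```

Request:
{"op": "servo_tool", "data": {"steps": [[0, 0, 0, 0, 0, 0], [0, 0, 0, 0, 0, 0], [0, 0, 0, 0, 0, 0], [0, 0, 0, 0, 0, 0], [0, 0, 0, 0, 0, 0]], "hand": 255, "grip_force": 70}}

```text
clock: 10.75
position: [0.4546, 0.3368, -0.0116]
ee_rot: [0.001, -0.04, 0.999, 0.0]
contact_force: [-1.1, 0.5, 2.9]
width: 0.0129
```

Gripped at 13 mm. Lift.

Request:
{"op": "servo_tool", "data": {"steps": [[0, 0, -20, 0, 0, 0], [0, 0, -60, 0, 0, 0], [0, 0, -105, 0, 0, 0], [0, 0, -150, 0, 0, 0], [0, 0, -190, 0, 0, 0], [0, 0, -190, 0, 0, 0], [0, 0, -190, 0, 0, 0]]}}

```text
clock: 11.45
position: [0.4543, 0.3365, 0.1787]
ee_rot: [0.001, -0.04, 0.999, 0.0]
contact_force: [0.9, -0.9, -1.7]
width: 0.0128
```

```bash
python3 - <<'E'
from h import *
n=np.array([-.353,.0123,.9355]); m=np.array([.6065,.0873,.098])
lean=[.035,.9994,0]
row([.53,.20,.18],88)
row(m+n*.09,88,-.36,lean)
im,d=cams.get_image("side")
cv2.imwrite("pics/side8.png",cv2.resize(im[60:200,160:320],None,fx=4,fy=4,interpolation=cv2.INTER_CUBIC)[...,::-1])
E
```

```text
row [-64.7, -142.1, -1.3, 0.04, 0.08, 6.56] clk 11.45 pos [0.4543 0.3365 0.1787] F [ 0.9 -0.9 -1.7] w 0.0128
row [-100.4, -256.9, -3.5, 1.22, -20.52, 6.48] clk 11.45 pos [0.4543 0.3365 0.1787] F [ 0.9 -0.9 -1.7] w 0.0128
```

View pics/side8.png

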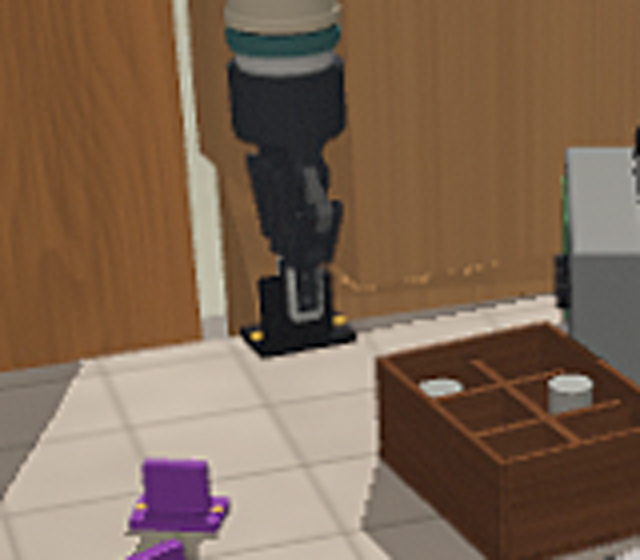

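The plug is held upright, with the rib in the pads at crop (300,310). Moving to a tilted hover above the stage.

Request:
{"op": "servo_tool", "data": {"steps": [[-20, -50, -10, 0.3, -5, 1.6], [-40, -100, -15, 0.6, -10, 3.2], [-60, -150, -15, 1, -15, 5], [-80, -200, -10, 1.2, -20.5, 6.5], [-100, -245, -4, 1.2, -20.5, 6.5], [-100, -257, -3.5, 1.2, -20.5, 6.5], [-100, -257, -3.5, 1.2, -20.5, 6.5], [-100, -257, -3.5, 1.2, -20.5, 6.5]]}}

```text
clock: 12.3
position: [0.5727, 0.0876, 0.1789]
ee_rot: [0.176, 0.018, 0.984, -0.003]
contact_force: [-0.6, 0.9, -0.8]
width: 0.0129
```

```bash
python3 - <<'E'
from h import *
n=np.array([-.353,.0123,.9355]); m=np.array([.6065,.0873,.098])
row(m+n*.09,88,-.36,[.035,.9994,0])
im,d=cams.get_image("side"); np.savez("s9.npz",im=im,d=d)
cv2.imwrite("pics/side9.png",cv2.resize(im[130:260,250:380],None,fx=5,fy=4.5,interpolation=cv2.INTER_CUBIC)[...,::-1])
im,d=cams.get_image("top"); np.savez("t9.npz",im=im,d=d)
cv2.imwrite("pics/top9.png",cv2.resize(im[170:290,205:365],None,fx=5,fy=5,interpolation=cv2.INTER_CUBIC)[...,::-1])
E
```

```text
row [-3.0, 0.9, -2.4, -0.07, -0.39, -0.12] clk 12.3 pos [0.5727 0.0876 0.1789] F [-0.6  0.9 -0.8] w 0.0129
```

View pics/side9.png

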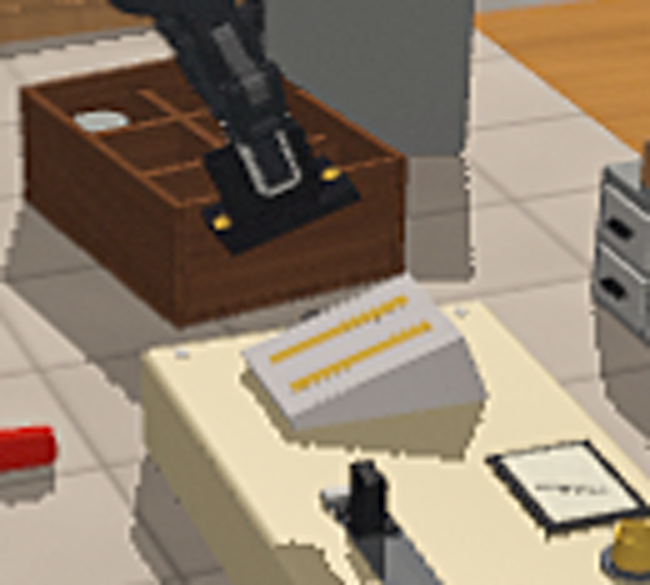

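View pics/top9.png

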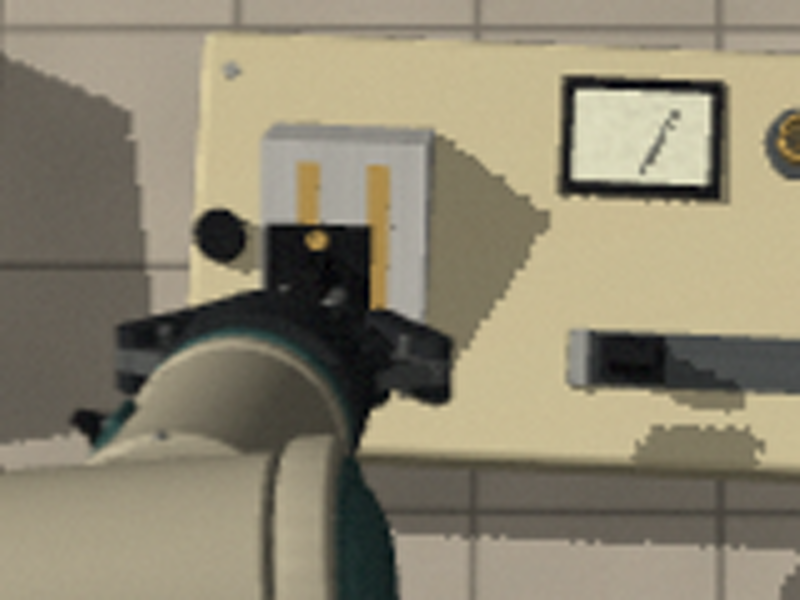

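The plug hovers above the stage, roughly parallel. The rivets show at side crop (222,222) and (330,174), and at top crop (317,240). I'll use them to measure the plug's pose.

```bash
python3 - <<'E'
from h import *
def riv(f,n,boxes):
    z=np.load(f);im=z["im"].astype(int);P=cloud(n,z["d"])
    for (l,t,r,b) in boxes:
        s=im[t:b,l:r]; m=(s[...,0]>90)&(s[...,0]-s[...,2]>50); v,u=np.nonzero(m)
        w=(s[...,0]-s[...,2])[m]
        print(n,"px",np.average(u,weights=w)+l,np.average(v,weights=w)+t,m.sum(),"3d",np.nanmedian(P[t:b,l:r][m],0).round(4))
riv("s9.npz","side",[(290,174,299,184),(311,164,321,173)])
riv("t9.npz","top",[(263,213,274,223)])
# initial
riv("top0.npz","top",[(170,270,182,280),(170,294,182,304)])
n=np.array([-.353,.0123,.9355])
# plug orientation measured from tool
s=telemetry.get_state();q=s["ee_rot"];M=R.from_quat([q[1],q[2],q[3],q[0]]).as_matrix();print(M.round(3),s["position"])
nz=-M[:,2]; xx=-M[:,0]
for nm,f in(("A",s["position"]+.0116*nz),("B",s["position"]+[0,0,.031]-.0194*nz)):
    pts=np.array([f+e*.030*xx+.009*nz for e in(-1,1)])
    print(nm,f.round(4),pts.round(4),proj("side",pts).round(1),proj("top",pts).round(1))
E
```

```text
side px 293.35737439222044 178.15721231766614 12 3d [0.5361 0.09   0.1844]
side px 316.3111658456486 167.89819376026273 12 3d [0.593  0.0891 0.2051]
top px 267.10971223021585 215.93645083932853 21 3d [0.5947 0.0912 0.2046]
top px 173.48908857509628 274.81258023106545 10 3d [0.4822 0.3404 0.0077]
top px 175.33333333333334 299.14141414141415 11 3d [0.4234 0.334  0.0093]
[[-0.937  0.035  0.348]
 [ 0.032  0.999 -0.012]
 [-0.348 -0.    -0.938]] [0.5730687  0.08896365 0.17997831]
A [0.569  0.0891 0.1909] [[0.5378 0.0902 0.1889]
 [0.594  0.0882 0.2097]] [[294.8 177. ]
 [316.6 166.1]] [[267.1 244.8]
 [267.3 216.6]]
B [0.5798 0.0887 0.1928] [[0.5486 0.0898 0.1908]
 [0.6048 0.0879 0.2117]] [[299.  175.7]
 [320.7 164.8]] [[267.2 239.6]
 [267.4 211.3]]
```

The rivets match hypothesis A: the 31 mm error lies along the tool axis. The measured plug tilt of 0.349–0.355 rad agrees with the stage's 0.357–0.36. Approaching along the normal, 15 mm short of contact.

Request:
{"op": "servo_tool", "data": {"steps": [[-4.5, -2, 20, 0, -0.2, 0], [-4.5, -2, 45, 0, -0.2, 0], [-4.5, -2, 65, 0, -0.2, 0], [-4.5, -2, 78, 0, -0.2, 0], [-4.5, -2, 78, 0, -0.2, 0], [-4.5, -2, 78, 0, -0.2, 0]]}}

```text
clock: 13.0
position: [0.6057, 0.0859, 0.1102]
ee_rot: [0.18, 0.017, 0.984, -0.003]
contact_force: [0.3, 0.5, -0.5]
width: 0.0129
```

```bash
python3 - <<'E'
from h import *
n=np.array([-.353,.0123,.9355]); m=np.array([.6065,.0873,.098])
row(m-n*.0116,88,-.36,[.035,.9994,0])
im,d=cams.get_image("side"); np.savez("s10.npz",im=im,d=d)
cv2.imwrite("pics/side10.png",cv2.resize(im[150:250,270:370],None,fx=6,fy=6,interpolation=cv2.INTER_CUBIC)[...,::-1])
im,d=cams.get_image("top"); np.savez("t10.npz",im=im,d=d)
cv2.imwrite("pics/top10.png",cv2.resize(im[170:290,205:365],None,fx=5,fy=5,interpolation=cv2.INTER_CUBIC)[...,::-1])
E
```

```text
row [3.6, 1.5, 23.2, -0.01, 0.09, 0.05] clk 13.0 pos [0.6057 0.0859 0.1102] F [ 0.3  0.5 -0.5] w 0.0129
```

View pics/side10.png

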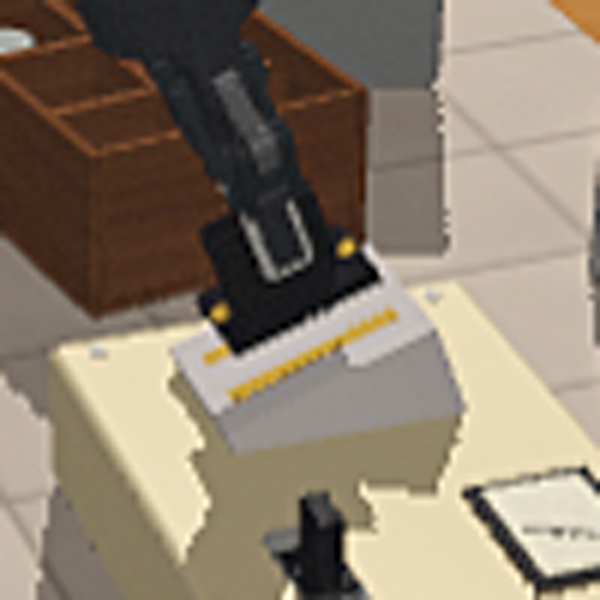

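View pics/top10.png

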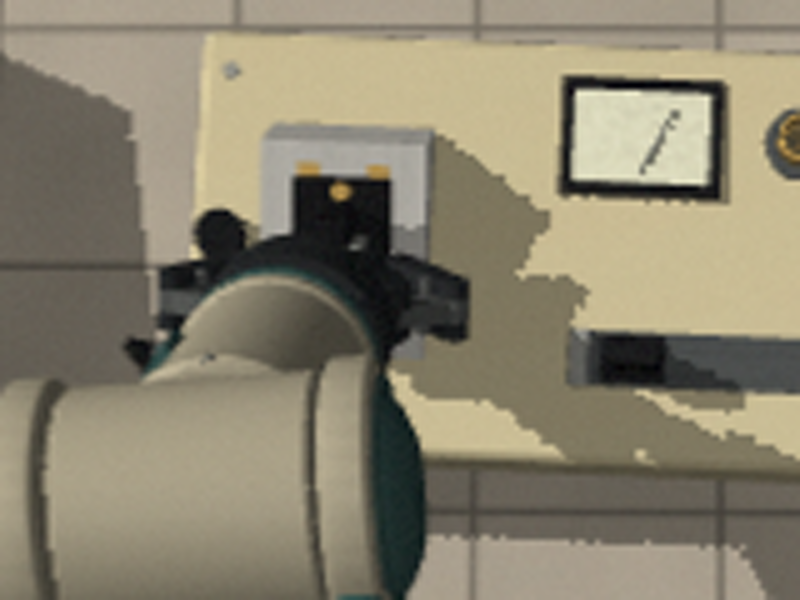

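```bash
python3 - <<'E'
from h import *
def riv(f,n,boxes):
    z=np.load(f);im=z["im"].astype(int);P=cloud(n,z["d"])
    for (l,t,r,b) in boxes:
        s=im[t:b,l:r]; m=(s[...,0]>90)&(s[...,0]-s[...,2]>50); v,u=np.nonzero(m)
        p=np.nanmedian(P[t:b,l:r][m],0)
        S=np.array([.6065,.0873,.098]);n_=np.array([-.353,.0123,.9355]);y=np.array([.035,.9994,0]);x=np.cross(y,n_)
        print(n,m.sum(),p.round(4),"stage frame mm",(1000*np.array([(p-S)@x,(p-S)@y,(p-S)@n_])).round(1))
riv("s10.npz","side",[(302,198,311,206),(323,187,332,195)])
riv("t10.npz","top",[(268,205,279,212)])
# stage plane from side cam
z=np.load("s9.npz");P=cloud("side",z["d"]);im=z["im"].astype(int)
S=P[190:226,299:345].reshape(-1,3);S=S[(S[:,0]>.56)&(S[:,0]<.655)&(S[:,1]>.052)&(S[:,1]<.123)&(S[:,2]>.077)]
A=np.c_[S[:,:2]-[.6065,.0873],np.ones(len(S))]
for i in range(6):
    k=np.linalg.lstsq(A,S[:,2],rcond=None)[0];e=S[:,2]-A@k;g=abs(e)<max(.004,2*e.std());A=A[g];S=S[g]
print("side stage: slope",k,"tilt",np.arctan(np.hypot(k[0],k[1])),len(S),e.std())
E
```

```text
side 7 [0.5671 0.0873 0.1151] stage frame mm [-30.8  -1.4  29.9]
side 8 [0.6242 0.0862 0.1358] stage frame mm [30.  -0.5 29.1]
top 11 [0.6248 0.084  0.1408] stage frame mm [32.3 -2.6 33.5]
side stage: slope [ 0.37893178 -0.00854306  0.09618479] tilt 0.3622974407762579 592 0.001506440422577033
```

The plug is centred to within about 1 mm, parallel to within 0.013 rad, and about 20–22 mm above the face. Closing in until contact.

Request:
{"op": "servo_tool", "data": {"steps": [[0.3, 1, 6, 0, 0, 0], [0.3, 1, 12, 0, 0, 0], [0.3, 1, 15, 0, 0, 0], [0.3, 1, 15, 0, 0, 0]]}}

```text
clock: 13.5
position: [0.6104, 0.0858, 0.0951]
ee_rot: [0.179, 0.017, 0.984, -0.003]
contact_force: [0.1, 0.0, 0.0]
width: 0.0128
```

Request:
{"op": "servo_tool", "data": {"steps": [[0, 0, 1, 0, 0, 0], [0, 0, 2, 0, 0, 0], [0, 0, 2, 0, 0, 0]]}}

```text
clock: 13.8
position: [0.6115, 0.0859, 0.0939]
ee_rot: [0.18, 0.017, 0.984, -0.003]
contact_force: [-0.9, 0.7, -1.3]
width: 0.013
```

Request:
{"op": "servo_tool", "data": {"steps": [[0, 0, 1, 0, 0, 0], [0, 0, 2, 0, 0, 0], [0, 0, 2, 0, 0, 0]]}}

```text
clock: 14.1
position: [0.6121, 0.0858, 0.092]
ee_rot: [0.18, 0.017, 0.984, -0.003]
contact_force: [-0.4, 1.0, -1.2]
width: 0.0128
```

Request:
{"op": "servo_tool", "data": {"steps": [[0, 0, 1, 0, 0, 0], [0, 0, 2, 0, 0, 0], [0, 0, 2, 0, 0, 0]]}}

```text
clock: 14.4
position: [0.6128, 0.0859, 0.0901]
ee_rot: [0.18, 0.017, 0.984, -0.003]
contact_force: [0.5, -0.1, -1.5]
width: 0.0127
```

Request:
{"op": "servo_tool", "data": {"steps": [[0, 0, 1, 0, 0, 0], [0, 0, 1, 0, 0, 0], [0, 0, 1, 0, 0, 0]]}}

```text
clock: 14.7
position: [0.6132, 0.0859, 0.0893]
ee_rot: [0.18, 0.017, 0.984, -0.003]
contact_force: [0.3, -0.1, -1.7]
width: 0.0132
```

Request:
{"op": "servo_tool", "data": {"steps": [[0, 0, 1, 0, 0, 0], [0, 0, 1, 0, 0, 0], [0, 0, 1, 0, 0, 0]]}}

```text
clock: 15.0
position: [0.6137, 0.0859, 0.0886]
ee_rot: [0.18, 0.017, 0.984, -0.003]
contact_force: [-0.9, -0.2, 0.1]
width: 0.0127
```

Request:
{"op": "servo_tool", "data": {"steps": [[0, 0, 1, 0, 0, 0], [0, 0, 1, 0, 0, 0], [0, 0, 1, 0, 0, 0]]}}

```text
clock: 15.3
position: [0.6137, 0.0859, 0.0886]
ee_rot: [0.18, 0.017, 0.983, -0.003]
contact_force: [-5.5, -0.3, 8.0]
width: 0.0127
```

Request:
{"op": "servo_tool", "data": {"steps": [[0, 0, 1, 0, 0, 0], [0, 0, 1, 0, 0, 0], [0, 0, 1, 0, 0, 0]]}}

```text
clock: 15.6
position: [0.6138, 0.0858, 0.0885]
ee_rot: [0.18, 0.017, 0.983, -0.003]
contact_force: [-10.4, -0.6, 14.8]
width: 0.0132
```

In contact, with a normal force of about 17 N. Checking centring and flushness.

```bash
python3 - <<'E'
from h import *
im,d=cams.get_image("side"); np.savez("s11.npz",im=im,d=d);P=cloud("side",d)
cv2.imwrite("pics/side11.png",cv2.resize(im[155:245,275:365],None,fx=7,fy=6.6,interpolation=cv2.INTER_CUBIC)[...,::-1])
S=np.array([.6065,.0873,.098]);n_=np.array([-.353,.0123,.9355]);y=np.array([.035,.9994,0]);x=np.cross(y,n_)
def rep(n,im,P,l,t,r,b):
    s=im[t:b,l:r].astype(int); blk=(im[t-3:b+3,l-3:r+3].max(-1)<70).any()
    m=(s[...,0]>90)&(s[...,0]-s[...,2]>50); p=np.nanmedian(P[t:b,l:r][m],0); print(n,m.sum(),(1000*np.array([(p-S)@x,(p-S)@y,(p-S)@n_])).round(1))
n2=[]
for e in(-30,30):
    c=proj("side",S+x*e/1000-y*.001+n_*.009)[0].round().astype(int); print(c); rep("side",im,P,c[0]-5,c[1]-5,c[0]+5,c[1]+4)
im,d=cams.get_image("top");P=cloud("top",d)
cv2.imwrite("pics/top11.png",cv2.resize(im[170:290,205:365],None,fx=5,fy=5,interpolation=cv2.INTER_CUBIC)[...,::-1])
s=telemetry.get_state(); q=s["ee_rot"];M=R.from_quat([q[1],q[2],q[3],q[0]]).as_matrix(); F=s["contact_force"]
print("tilt",np.arccos(-M[2,2]),"F",F.round(1),"Fn",F@n_,"pos",s["position"],"mom",s["moment"].round(2),s["clock"])
E
```

```text
[309 208]
side 13 [-32.4   5.5   6.2]
[330 197]
side 9 [31.1 -0.7  5.9]
tilt 0.3627111797466967 F [-9.6 -0.4 15. ] Fn 17.454941724199593 pos [0.61375788 0.08587027 0.08853847] mom [-0.1   0.85 -0.06] 15.7
```

View pics/side11.png

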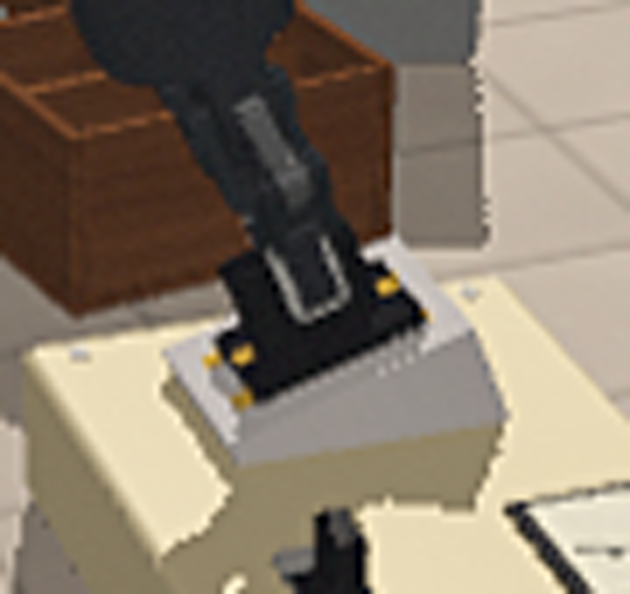

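View pics/top11.png

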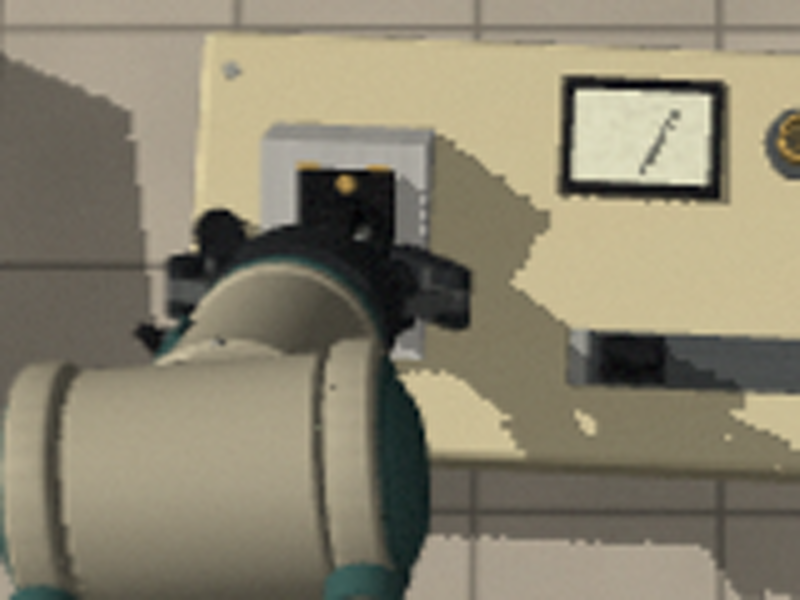

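Reprojection places both rivets within about 1 px of a centred plug, and the plate lies flush on the face. The selector is still at its block (top crop (630,360)). A short settle, then hand in.

Request:
{"op": "servo_tool", "data": {"steps": [[0, 0, 0, 0, 0, 0], [0, 0, 0, 0, 0, 0], [0, 0, 0, 0, 0, 0]]}}

```text
clock: 16.0
position: [0.6138, 0.0859, 0.0885]
ee_rot: [0.18, 0.017, 0.983, -0.003]
contact_force: [-9.8, -0.3, 14.7]
width: 0.0129
```

```bash
python3 - <<'E'
from rig import telemetry, sign_off
s=telemetry.get_state(); print(s["contact_force"],s["position"],s["width"],s["qd"].round(4))
print(sign_off()); s=telemetry.get_state(); print(s["clock"],s["contact_force"],s["position"])
E
```

```text
[-9.75543708 -0.34311411 14.7202936 ] [0.61378528 0.08585688 0.08853972] 0.012885324676010342 [-0.0005  0.0001 -0.0009  0.0004  0.0001  0.0014]
the job is handed in; nothing more can be done
None
the job is handed in; nothing more can be done
```

The job is handed in at about 16 s, with the gripper still holding the plug pressed on the stage. `sign_off` gives no verdict, so success rests on my own checks.

**What I did:** I slid the selector until it stopped moving and the force rose to 24 N, which I took as the end stop. I then picked up the black plug, leaving the two purple look-alikes alone, and pressed it onto the stage.

**Last checks:**
- **Selector:** still at its left end block in the last picture.
- **Centring:** within about 1 mm by projecting the plug's rivets into the side picture. A rough reading of the top picture suggested up to 3–4 mm up the slope. Both are inside the 12 mm limit.
- **Tilt:** the tool was at 0.363 rad, against a stage slope measured as 0.3605 rad by the top camera and 0.362 rad by the side camera.
- **Force and grip:** about 17 N pressing on the face, 12.9 mm finger opening, arm at rest.

**What disagreed or failed:**
- **Fingertip position:** the reported TCP was about 31 mm beyond the real fingertips along the tool axis. My first grip on the selector closed above the fin because of this. I found the error in the pictures and corrected for it from then on.
- **Low rivet:** its last depth reading was spoiled by the brass strip beside it, so I relied on its pixel position instead.

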